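# Fetch the salt pot from behind the spice jars

## Task

The short white salt pot with the wooden lid stands hemmed in behind three tall spice jars on the round bamboo board. First move all three jars out of the way onto the dark wooden side board, then, leaving them there meanwhile, stand the salt pot in the middle of the blue-rimmed white coaster, and then put every jar back centred on the mat of its own lid colour. Set everything down upright and let go only once it stands, tip nothing over, and leave the pepper mill alone.

Things in the scene. Friction and masses are not known exactly. Their poses are not given: they have to be found in the camera images.
- red_jar: red-lidded spice jar: upright glass cylinder 48 mm in diameter and 105 mm tall, of which the top 20 mm is the red lid of the same diameter; about 160 g. Origin at the centre of its underside, z up. It starts upright on the red mat. It is round, so it may be gripped across any diameter; about 70 mm above its underside is a good height
- yellow_jar: yellow-lidded spice jar: upright glass cylinder 48 mm in diameter and 105 mm tall, of which the top 20 mm is the yellow lid of the same diameter; about 160 g. Origin at the centre of its underside, z up. It starts upright on the yellow mat. It is round, so it may be gripped across any diameter; about 70 mm above its underside is a good height
- green_jar: green-lidded spice jar: upright glass cylinder 48 mm in diameter and 105 mm tall, of which the top 20 mm is the green lid of the same diameter; about 160 g. Origin at the centre of its underside, z up. It starts upright on the green mat. It is round, so it may be gripped across any diameter; about 70 mm above its underside is a good height
- salt_pot: salt pot: one rigid, round piece, about 140 g: white ceramic body 48 mm in diameter, 46 mm tall; wooden lid above it, 36 mm by 6 mm, with a small knob (its top 61 mm above the underside). Origin at the centre of its underside, z up. Starts on the bare bamboo board, 12 mm above the counter, about 67 mm from each jar. Grip any diameter of the white body, about 25 mm above its underside
- red_mat: red mat: fixed round red disc, 62 mm in diameter, 4 mm thick, lying on the round bamboo board (its top is 16 mm above the counter); home of the red-lidded jar. Origin at the centre of its underside
- yellow_mat: yellow mat: fixed round yellow disc, 62 mm in diameter, 4 mm thick, lying on the round bamboo board (its top is 16 mm above the counter); home of the yellow-lidded jar. Origin at the centre of its underside
- green_mat: green mat: fixed round green disc, 62 mm in diameter, 4 mm thick, lying on the round bamboo board (its top is 16 mm above the counter); home of the green-lidded jar. Origin at the centre of its underside
- side_board: side board: fixed dark wooden rectangular board, 290 mm long (its x axis) by 120 mm wide (its y axis), 10 mm thick, lying flat on the counter to the left or right of the bamboo board. Origin at the centre of its underside. The three jars have room on it in a row along its length, for instance 88 mm apart
- salt_coaster: salt coaster: fixed round disc, white with a blue rim, 100 mm in diameter, 8 mm thick, lying on the counter on the other side from the side board. Origin at the centre of its underside
- pepper_mill: pepper mill (bystander): turned dark wooden mill, 52 mm in diameter at the foot, 150 mm tall, standing on the counter beyond the bamboo board. Origin at the centre of its underside. The bamboo board itself is a fixed disc 210 mm in diameter and 12 mm thick; a cup and a spoon lie farther off, beyond it

How it is judged:
By the outcome, as a careful person would: the job done as asked, in the order asked, and still so for the second after the job is handed in, with the robot touching nothing.
It also fails if it takes over 128 s, if anything falls off the work surface, if the arm or the gripper's body presses on something with over 40 N, if the wrist force passes 120 N, or if a joint passes its speed limit or range.

## Robot

A 6-joint arm with a two-finger parallel gripper is mounted at the origin on the work surface. World frame = base frame: x ahead of the robot, y to its left, z up, the work surface at z = 0. Lengths are in m, angles in rad, forces in N, time in s.
With the tool pointing down it reaches from about 0.375 to 0.9 m from the base axis. Payload 3.1 kg.
Tool frame: the origin (TCP) lies at the very end of the fingers, on their centre line; the grasp point (between the pads) lies 19 mm behind it; z points along the fingers, y is the line along which they close (so a half turn about z gives the same grasp; the last joint's range is limited). The gripper opens to 85 mm and grips with 20 to 120 N. Pads are 22 mm wide; open, the fingers measure 114 mm over their backs; the gripper's body (76 mm by 85 mm) begins 54 mm behind the grasp point. The pads swing forward as they close: fully open they stand 13 mm farther back than shut.
Start: joints at [-1.385, 0.527, 1.433, -0, 1.181, -0.178], TCP at [0.222, -0.584, 0.231] pointing down, gripper open.
Joint ranges: [-3.08, 3.08], [-0.75, 2.2], [0.22, 2.44], [-1.43, 4.57], [0, 2.65], [-2.85, 2.85]. Speed limits (rad/s): [2.79, 2.79, 3.14, 3.14, 3.14, 3.14].

## Interface

Orientations are given as a unit quaternion [x, y, z, w].
In Python, from station import manip gives the robot as it stands.
- The arm moves only by the shell command python3 -m handwheel 'ROWS' [FORCE]. ROWS is JSON, a list of rows, each a list of 7 numbers: the shift along the world's x, y, z in mm, then the turn, a rotation vector about the world's x, y, z in degrees, then the opening, from 0 (shut) to 1 (fully open). A call has exactly 10 rows; each row shifts and turns the commanded pose from where the row before left it; what a row does not reach is not made up. A row lasts 1/8 s, in which the tool goes at most 62.5 mm and 10.7 degrees, less where a joint would pass 70% of its speed; a pose out of reach is approached as far as the arm can. A call is refused whole if a number of a shift passes 62.5 or a number of a turn 10.7, either way. A call with a gripper value outside its range is refused whole. The fingers move at their own pace and stop on an object; FORCE is the grip in N (left out, the last holds). Time passes only in rows, so rows that do not move let the fingers close, or fill a call up. It gives the time, the measured TCP pose, the force, the opening and the grip force at its end, in the units of the state.
- manip.sense(): the state, without advancing time (a new reading comes with each control period).
- manip.snapshot(name): name is "scene" or "side" or "wrist"; returns the picture (480x640x3 uint8, red, green, blue); there is no depth.
- manip.get_calibration(name): a dict with "K" (3x3 intrinsics, pixels), "k1" (the pictures are not rectified: a ray, as slopes to the right and down, at radius r is drawn at 1 + k1 r^2 times it, then the intrinsics apply), "rvec" (rotation vector, rad) and "tvec" (3), from world to camera coordinates, as OpenCV has them. Camera axes: x right, y down, z forward; pixel columns grow to the right and rows downward; lengths in m; the calibration is good to about 2 mm. A picture is of the moment at which its call begins: read the wrist's pose just before it. get_calibration takes no time and is no camera call; for the wrist camera it gives the pose at the moment of the call.
- manip.sign_off(): hands the job in; it is judged then, once.
The state is a dict: "t": time; "q": joint angles; "qd": joint speeds; "tau": joint torques, N m; "tcp_pos": TCP position; "tool_rot": TCP orientation; "force": force on the tool from outside, world axes, zero at the start; "ft_torque": the same for the moment, N m; "finger_gap": opening from 0.0 (shut) to 1.0 (fully open); "gripper_force": force on a finger pad.
Only numpy, scipy, OpenCV 4.12 (cv2) and the standard library are available. Lean on these libraries where they do the work, as an engineer would, in place of code of your own. Each camera call takes 0.05 s, during which the arm holds its last target. There are 200 camera calls.

## Working session

There is one attempt and no reset: what is moved stays moved. The work goes in short steps, Python scripts to look and compute and a shell command to move; the robot and the scene stay as the last step left them, time stands still between calls to the robot, and variables do not carry over. Pictures are saved under pics/ and viewed, at most 14 in all, crops included, and the job is handed in when it is done.

```bash
mkdir -p pics; ls; cat > h.py <<'E'
import numpy as np, cv2
from station import manip
def snap(n,f=None):
    c=manip.get_calibration(n); im=np.asarray(manip.snapshot(n)).copy()
    if f: cv2.imwrite('pics/'+f,im[:,:,::-1])
    return im,c
def ray(c,u,v):
    K=np.array(c['K']); d=np.array([(u-K[0,2])/K[0,0],(v-K[1,2])/K[1,1]]); x=d.copy()
    for _ in range(20): x=d/(1+c['k1']*(x@x))
    R=cv2.Rodrigues(np.array(c['rvec'],float))[0]; t=np.array(c['tvec'],float).ravel()
    return -R.T@t, R.T@np.array([x[0],x[1],1])
def onplane(c,u,v,z):
    o,d=ray(c,u,v); return o+d*(z-o[2])/d[2]
E
python3 - <<'E'
from h import *
for n in ('scene','side','wrist'):
    im,c=snap(n,n+'0.png'); o,d=ray(c,320,240); print(n,o.round(3),d.round(3))
s=manip.sense();print(s['t'],s['tcp_pos'],s['tool_rot'],s['finger_gap'])
E
```

```text
pics
scene [0.922 0.262 0.711] [-0.459 -0.333 -0.824]
side [0.012 0.555 0.93 ] [ 0.499 -0.469 -0.728]
wrist [ 0.288 -0.557  0.373] [-0.264 -0.09  -0.96 ]
0.15 [ 0.22233286 -0.58352876  0.23055436] [ 9.83499017e-01  1.80911534e-01 -4.44915086e-07 -8.37064022e-04] 1.0007378223554444
```

View pics/scene0.png

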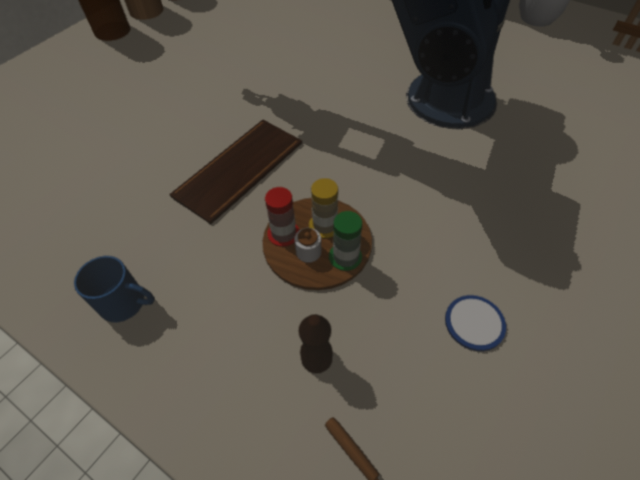

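View pics/side0.png

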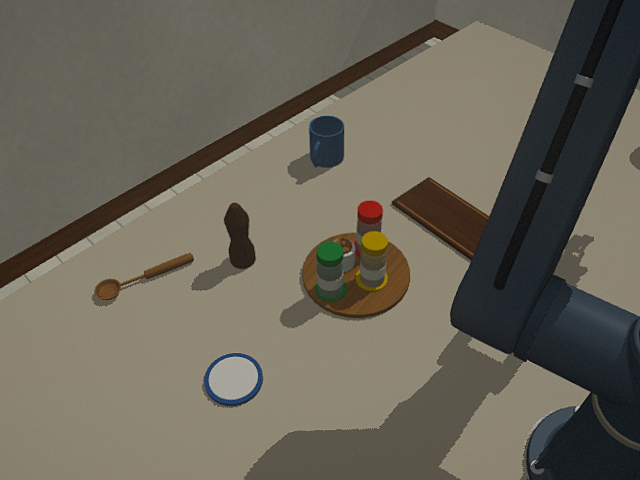

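The scene view shows the red lid at (280,198), yellow at (324,190), green at (347,224), the pot at (308,243), the side board at about (237,170), the coaster at (476,322) and the mill at (316,345). The side view shows the same layout, with the arm covering part of the side board.

```bash
cat >> h.py <<'E'
def masks(im):
    h=cv2.cvtColor(im,cv2.COLOR_RGB2HSV).astype(int); H,S,V=h[...,0],h[...,1],h[...,2]
    return dict(red=((H<5)|(H>174))&(S>190)&(V>70), yellow=(H>20)&(H<30)&(S>190)&(V>70), green=(H>55)&(H<80)&(S>150)&(V>40),
      blue=(H>100)&(H<125)&(S>150)&(V>60))
def comps(m,amin=60):
    n,l,st,ce=cv2.connectedComponentsWithStats(m.astype(np.uint8),connectivity=8)
    return sorted([(int(st[i,4]),ce[i].round(1).tolist(),st[i,:4].tolist(),l==i) for i in range(1,n) if st[i,4]>=amin],key=lambda a:-a[0])
E
python3 - <<'E'
from h import *
for n in ('scene','side'):
    im=cv2.imread(f'pics/{n}0.png')[:,:,::-1].copy(); c=manip.get_calibration(n)
    for k,m in masks(im).items():
        for a,ce,bb,_ in comps(m)[:3]:
            z=.111 if k!='blue' else .008
            print(n,k,a,ce,bb,onplane(c,*ce,z)[:2].round(4))
    h=cv2.cvtColor(im,cv2.COLOR_RGB2HSV)
    if n=='scene':
        for p in [(264,122),(302,142),(210,218),(172,194)]: print('sb',onplane(c,*p,.01)[:2].round(4))
    # bamboo
    p={'scene':(308,238),'side':(345,246)}[n]; print('pot lid',onplane(c,*p,.064)[:2].round(4))
    p={'scene':(317,358),'side':(242,255)}[n]; print('mill',onplane(c,*p,.01)[:2].round(4))
    print([h[q[1],q[0]].tolist() for q in ([(280,195),(324,186),(347,221),(237,170)] if n=='scene' else [(370,209),(374,240),(330,250)])])
E
```

```text
scene red 395 [278.1, 197.8] [266, 188, 25, 20] [ 0.5545 -0.0928]
scene yellow 336 [324.0, 188.7] [313, 180, 23, 18] [ 0.4923 -0.0378]
scene green 198 [345.2, 224.1] [335, 214, 23, 18] [0.5371 0.0359]
sb [ 0.3284 -0.3206]
sb [ 0.333  -0.2075]
sb [ 0.6095 -0.2328]
sb [ 0.6069 -0.3405]
pot lid [ 0.5695 -0.0199]
mill [0.7244 0.1059]
[[1, 207, 111], [22, 193, 116], [64, 151, 71], [10, 130, 43]]
side red 333 [369.7, 209.1] [358, 201, 24, 17] [ 0.5644 -0.0957]
side yellow 520 [374.1, 243.2] [362, 231, 26, 26] [ 0.4989 -0.0361]
side yellow 181 [369.6, 282.7] [355, 270, 33, 21] [0.4426 0.0373]
side green 403 [329.6, 251.1] [317, 242, 26, 19] [0.5423 0.0339]
side blue 523 [233.4, 379.9] [205, 353, 57, 51] [0.516  0.2916]
pot lid [ 0.5612 -0.0258]
mill [0.7246 0.1002]
[[1, 214, 149], [25, 255, 152], [66, 185, 99]]
```

View pics/wrist0.png

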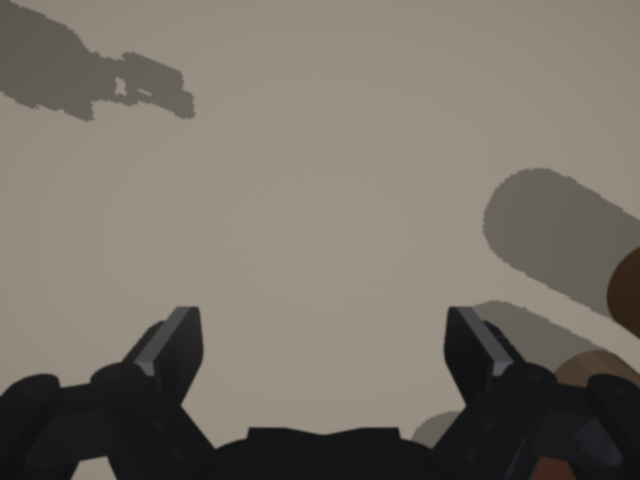

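The wrist view shows only bare counter between the fingers. I'll go above the yellow jar first.

```bash
python3 -m handwheel '[[27,54,0,0,0,-0.6,1],[27,54,0,0,0,-0.6,1],[27,54,0,0,0,-0.6,1],[27,54,0,0,0,-0.6,1],[27,54,0,0,0,-0.6,1],[27,54,0,0,0,-0.6,1],[27,54,0,0,0,-0.6,1],[27,54,0,0,0,-0.6,1],[27,54,0,0,0,-0.6,1],[27,54,0,0,0,-0.6,1]]' 40
python3 - <<'E'
from h import *
s=manip.sense();print(s['t'],s['tcp_pos'],s['tool_rot'],s['force'])
im,c=snap('wrist','w1.png'); print(ray(c,320,240))
for k,m in masks(im).items():
    for a,ce,bb,_ in comps(m,300)[:3]: print(k,a,ce,bb,onplane(c,*ce,.121)[:2].round(4))
im,c=snap('side','s1.png')
E
```

```text
t: 1.4
tcp_pos: [0.4931, -0.0422, 0.2313]
tool_rot: [0.992, 0.129, 0.0, 0.0]
force: [0.8, -0.5, -0.6]
finger_gap: 1.001
gripper_force: 0.0
1.4 [ 0.49308974 -0.04220381  0.23133377] [9.91640358e-01 1.29032419e-01 1.23654382e-04 1.40578299e-04] [ 0.81659854 -0.49650508 -0.60527552]
(array([ 0.56113553, -0.02288334,  0.37437197]), array([-0.27176938, -0.06351899, -0.96029597]))
```

View pics/w1.png

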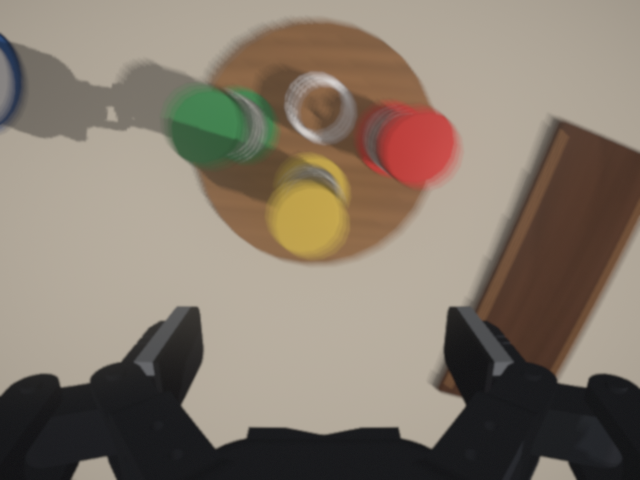

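The wrist view is blurred by motion: the yellow lid is at (308,218), red at (418,147), green at (208,125), the pot at (320,107) and the side board on the right. I'll measure again now that the arm is still.

```bash
cat >> h.py <<'E'
from scipy.optimize import least_squares
def wm(im):
    h=cv2.cvtColor(im,cv2.COLOR_RGB2HSV).astype(int); H,S,V=h[...,0],h[...,1],h[...,2]
    return dict(red=((H<6)|(H>174))&(S>150)&(V>90), yellow=(H>19)&(H<32)&(S>140)&(V>90), green=(H>55)&(H<85)&(S>130)&(V>45))
def fitc(c,m,z,r,outer=True):
    k=max(cv2.findContours(m.astype(np.uint8),cv2.RETR_EXTERNAL,cv2.CHAIN_APPROX_NONE)[0],key=cv2.contourArea)[:,0]
    P=np.array([onplane(c,u,v,z)[:2] for u,v in k]); 
    if outer:
        o=ray(c,0,0)[0][:2]; d=P.mean(0)-o; d/=np.linalg.norm(d); s=P@d; P=P[s>s.max()-r]
    f=least_squares(lambda q:np.hypot(*(P-q[:2]).T)-q[2],[*P.mean(0),r],loss='soft_l1',f_scale=.002)
    return f.x.round(4)
E
python3 - <<'E'
from h import *
s=manip.sense();print(s['t'],s['tcp_pos'])
im,c=snap('wrist','w2.png'); print(im[215,308],im[147,418],im[125,208])
for k,m in wm(im).items(): print(k,m.sum(),fitc(c,m,.121,.024))
g=cv2.cvtColor(im,cv2.COLOR_RGB2HSV).astype(int)
m=(g[...,1]<40)&(g[...,2]>165); print(im[80,320],[(a,ce,bb) for a,ce,bb,_ in comps(m,150)][:4])
for p in [(556,118),(436,388)]: print('sb',onplane(c,*p,.01)[:2].round(4))
E
```

```text
1.5 [ 0.49395856 -0.03902041  0.23128834]
[194 164  76] [192  67  63] [ 69 131  82]
red 5387 [ 0.5586 -0.0864  0.0229]
yellow 5168 [ 0.4981 -0.033   0.0232]Traceback (most recent call last):
  File "<stdin>", line 4, in <module>
  File "h.py", line 26, in fitc
    k=max(cv2.findContours(m.astype(np.uint8),cv2.RETR_EXTERNAL,cv2.CHAIN_APPROX_NONE)[0],key=cv2.contourArea)[:,0]
      ~~~^^^^^^^^^^^^^^^^^^^^^^^^^^^^^^^^^^^^^^^^^^^^^^^^^^^^^^^^^^^^^^^^^^^^^^^^^^^^^^^^^^^^^^^^^^^^^^^^^^^^^
ValueError: max() iterable argument is empty
```

View pics/w2.png

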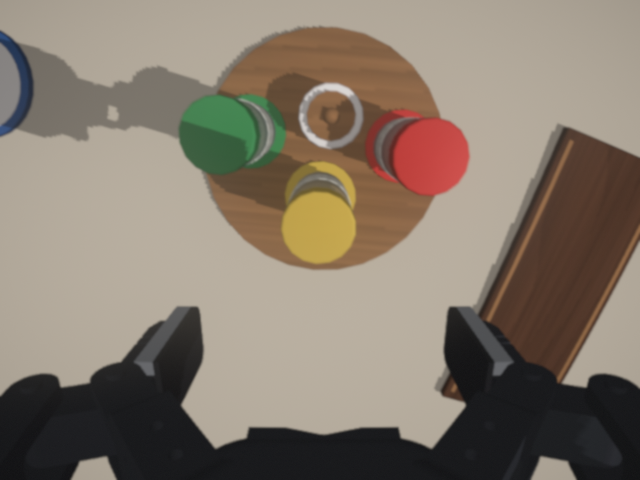

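It's sharp now: yellow lid (319,227), red (430,156), green (220,135), pot ring (331,115), with the side board's left corners at (565,127) and (445,393). I'll rerun with a looser green mask.

```bash
sed -i 's/(S>130)&(V>45)/(S>90)\&(V>45)/' h.py; python3 - <<'E'
from h import *
s=manip.sense();print(s['t'],s['tcp_pos'])
im,c=snap('wrist','w3.png')
for k,m in wm(im).items(): print(k,m.sum(),fitc(c,m,.121,.024))
g=cv2.cvtColor(im,cv2.COLOR_RGB2HSV).astype(int)
m=(g[...,1]<40)&(g[...,2]>170); m[:60]=0;m[180:]=0;m[:,:280]=0;m[:,380:]=0; print(im[85,331],fitc(c,m,.058,.024,False))
for p in [(565,127),(445,393)]: print('sb',onplane(c,*p,.01)[:2].round(4))
for n in ('side','scene'):
    im,c=snap(n,n+'1.png')
    for k,m in wm(im).items():
        for a,ce,bb,_ in comps(m,100)[:2]: print(n,k,a,ce,bb,onplane(c,*ce,.113)[:2].round(4))
c=manip.get_calibration('scene');print('coaster',onplane(c,476,322,.008))
E
```

```text
1.55 [ 0.49290551 -0.04132199  0.2310918 ]
red 5444 [ 0.5586 -0.0864  0.0229]
yellow 5203 [ 0.4981 -0.0329  0.0232]
green 5290 [0.5399 0.0391 0.0223]
[216 213 210] [ 0.5657 -0.0228  0.0224]
sb [ 0.614  -0.2268]
sb [ 0.3313 -0.2157]
side red 398 [369.4, 212.9] [358, 202, 25, 22] [ 0.5565 -0.0861]
side yellow 562 [374.0, 243.4] [361, 231, 27, 26] [ 0.4975 -0.0341]
side yellow 208 [369.7, 282.8] [355, 269, 33, 22] [0.4412 0.0386]
side green 552 [329.4, 254.0] [317, 242, 26, 25] [0.5364 0.0403]
side green 160 [332.2, 293.4] [315, 281, 32, 20] [0.4703 0.0996]
scene red 410 [277.9, 196.9] [265, 187, 27, 21] [ 0.5543 -0.0931]
scene yellow 403 [324.1, 188.1] [312, 179, 26, 19] [ 0.4924 -0.0374]
scene green 436 [346.8, 223.4] [334, 212, 27, 22] [0.5357 0.038 ]
coaster [0.52100795 0.29187426 0.008     ]
```

```bash
python3 -m handwheel '[[4,8,0,0,0,0,0.9],[0,0,-40,0,0,0,0.9],[0,0,-40,0,0,0,0.9],[0,0,-40,0,0,0,0.9],[0,0,-30,0,0,0,0.9],[0,0,-13,0,0,0,0.9],[0,0,0,0,0,0,0.9],[0,0,0,0,0,0,0],[0,0,0,0,0,0,0],[0,0,0,0,0,0,0]]' 40; python3 - <<'E'
from h import *
for _ in range(2):
  im,c=snap('wrist','w4.png');s=manip.sense();print(s['tcp_pos'],s['finger_gap'],s['gripper_force'],s['force'])
E
```

```text
t: 2.95
tcp_pos: [0.4972, -0.0362, 0.0695]
tool_rot: [0.992, 0.129, 0.001, 0.001]
force: [-0.2, 0.0, 6.0]
finger_gap: 0.554
gripper_force: 40.6
[ 0.49722422 -0.03617648  0.06948141] 0.5577437327673259 40.69342212751508 [-0.26643384  1.12096665  5.97453772]
[ 0.49720564 -0.03615273  0.06947746] 0.5566431481904829 40.69533286616206 [-0.59352263  1.0694609   6.24007371]
```

```bash
python3 -m handwheel '[[0,0,10,0,0,0,0],[0,0,35,0,0,0,0],[0,0,50,0,0,0,0],[-2,-20,40,0,0,0,0],[-5,-45,0,0,0,0,0],[-5,-50,0,0,0,0,0],[-6,-50,0,0,0,0,0],[-5,-50,0,0,0,0,0],[-4,-30,0,0,0,0,0],[0,0,0,0,0,0,0]]'; python3 -m handwheel '[[0,0,-30,0,0,0,0],[0,0,-40,0,0,0,0],[0,0,-30,0,0,0,0],[0,0,-15,0,0,0,0],[0,0,-8,0,0,0,0],[0,0,-6,0,0,0,0],[0,0,-4,0,0,0,0],[0,0,-2,0,0,0,0],[0,0,0,0,0,0,0],[0,0,0,0,0,0,0]]'; python3 - <<'E'
from h import *
im,c=snap('scene','c2.png'); cv2.imwrite('pics/c2c.png',im[60:300,140:400,::-1].repeat(2,0).repeat(2,1))
E
```

```text
t: 4.3
tcp_pos: [0.469, -0.2833, 0.2034]
tool_rot: [0.992, 0.127, 0.0, 0.0]
force: [-0.2, 0.3, -1.1]
finger_gap: 0.554
gripper_force: 41.7
t: 5.55
tcp_pos: [0.4696, -0.2812, 0.0686]
tool_rot: [0.992, 0.129, 0.0, 0.0]
force: [-0.8, -0.7, -2.1]
finger_gap: 0.553
gripper_force: 41.7
```

View pics/c2c.png

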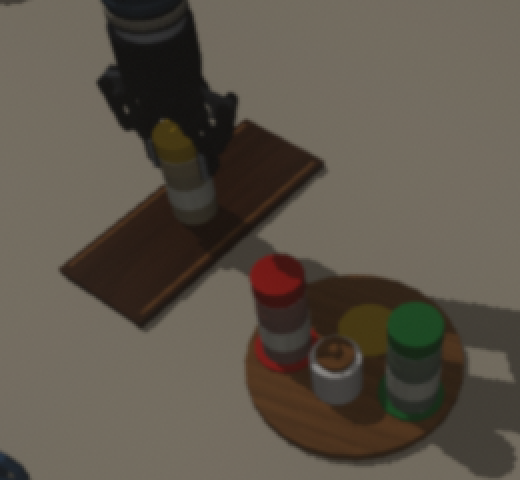

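The crop shows the yellow jar held upright just above the middle of the side board, and the bare yellow mat. I'll lower it the last few millimetres and release.

```bash
python3 -m handwheel '[[0,0,-2,0,0,0,0],[0,0,-2,0,0,0,0],[0,0,-1,0,0,0,0],[0,0,-0.5,0,0,0,0],[0,0,0,0,0,0,0],[0,0,0,0,0,0,0],[0,0,0,0,0,0,0],[0,0,0,0,0,0,0],[0,0,0,0,0,0,0],[0,0,0,0,0,0,0]]'
```

```text
t: 6.85
tcp_pos: [0.4694, -0.281, 0.0635]
tool_rot: [0.992, 0.129, 0.0, 0.0]
force: [-1.6, 1.5, 6.0]
finger_gap: 0.551
gripper_force: 42.2
```

```bash
python3 -m handwheel '[[0,0,0,0,0,0,0.85],[0,0,0,0,0,0,0.85],[0,0,0,0,0,0,0.85],[0,0,20,0,0,0,0.85],[0,0,50,0,0,0,0.85],[0,0,50,0,0,0,0.85],[10,20,47,0,0,10,0.85],[20,45,0,0,0,10,0.85],[20,45,0,0,0,10,0.85],[20,45,0,0,0,10,0.85]]'; python3 -m handwheel '[[19,38,0,0,0,10,0.85],[0,0,0,0,0,10,0.85],[0,0,0,0,0,10,0.85],[0,0,0,0,0,0,0.85],[0,0,0,0,0,0,0.85],[0,0,0,0,0,0,0.85],[0,0,0,0,0,0,0.85],[0,0,0,0,0,0,0.85],[0,0,0,0,0,0,0.85],[0,0,0,0,0,0,0.85]]'; cat > w.py <<'E'
from h import *
im,c=snap('wrist','wl.png'); s=manip.sense(); print(s['t'],s['tcp_pos'].round(4))
for k,m in wm(im).items():
    if m.sum()>500: print(k,m.sum(),fitc(c,m,.121,.024))
E
python3 w.py
```

```text
t: 8.1
tcp_pos: [0.5398, -0.1248, 0.23]
tool_rot: [0.886, 0.463, 0.0, 0.0]
force: [-0.1, 0.3, -0.8]
finger_gap: 0.851
gripper_force: 0.0
t: 9.35
tcp_pos: [0.5584, -0.0881, 0.2298]
tool_rot: [0.738, 0.675, -0.0, 0.0]
force: [-0.2, -0.4, 0.4]
finger_gap: 0.852
gripper_force: 0.0
9.4 [ 0.5584 -0.0881  0.2298]
red 4890 [ 0.5588 -0.086   0.0228]
yellow 4304 [ 0.5187 -0.0274  0.0216]
green 5501 [0.5362 0.0343 0.0216]
```

View pics/wl.png

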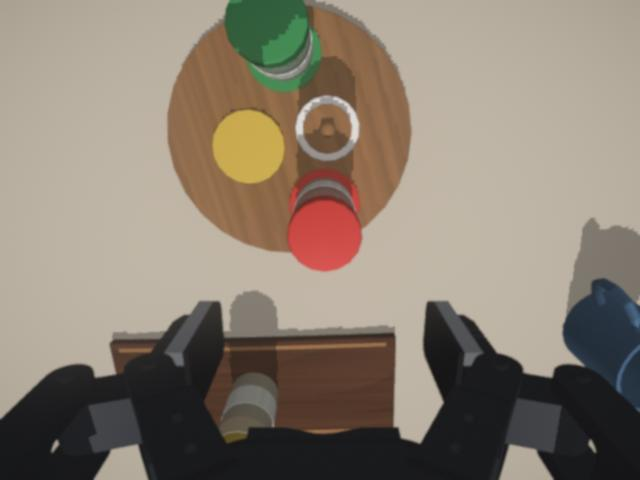

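The red lid is at (325,235), the bare yellow mat at (249,146) and the pot at (328,128). The yellow jar stands on the side board at the bottom. Next I'll grip the red jar.

```bash
python3 - <<'E'
from h import *
im=cv2.imread('pics/wl.png')[:,:,::-1].copy(); c=manip.get_calibration('wrist'); m=wm(im)['yellow']; m[200:]=0
print('ymat',fitc(c,m,.016,.031,False))
E
python3 -m handwheel '[[0,2,0,0,0,0,0.85],[0,0,-40,0,0,0,0.85],[0,0,-40,0,0,0,0.85],[0,0,-40,0,0,0,0.85],[0,0,-29,0,0,0,0.85],[0,0,-12,0,0,0,0.85],[0,0,0,0,0,0,0.85],[0,0,0,0,0,0,0],[0,0,0,0,0,0,0],[0,0,0,0,0,0,0]]'
```

```text
ymat [ 0.4995 -0.0319  0.0305]
t: 10.65
tcp_pos: [0.5594, -0.0864, 0.0703]
tool_rot: [0.738, 0.675, 0.001, 0.001]
force: [-1.1, 0.0, 6.0]
finger_gap: 0.552
gripper_force: 41.6
```

```bash
python3 -m handwheel '[[0,0,10,0,0,0,0],[0,0,35,0,0,0,0],[0,0,50,0,0,0,0],[0,-15,40,0,0,0,0],[0,-45,0,0,0,0,0],[0,-50,0,0,0,0,0],[0,-50,0,0,0,0,0],[-1,-39,0,0,0,0,0],[0,0,0,0,0,0,0],[0,0,-30,0,0,0,0]]'; python3 -m handwheel '[[0,0,-40,0,0,0,0],[0,0,-30,0,0,0,0],[0,0,-18,0,0,0,0],[0,0,-8,0,0,0,0],[0,0,-5,0,0,0,0],[0,0,-4,0,0,0,0],[0,0,-3,0,0,0,0],[0,0,-2,0,0,0,0],[0,0,-0.5,0,0,0,0],[0,0,0,0,0,0,0]]'
```

```text
t: 11.9
tcp_pos: [0.5586, -0.2859, 0.1758]
tool_rot: [0.738, 0.674, 0.001, 0.002]
force: [-0.5, 0.1, -1.5]
finger_gap: 0.552
gripper_force: 41.7
t: 13.15
tcp_pos: [0.5576, -0.2853, 0.0643]
tool_rot: [0.738, 0.675, 0.0, 0.0]
force: [-1.6, 0.8, 5.7]
finger_gap: 0.551
gripper_force: 42.1
```

```bash
python3 -m handwheel '[[0,0,0,0,0,0,0.75],[0,0,0,0,0,0,0.75],[0,0,0,0,0,0,0.75],[0,0,20,0,0,0,0.75],[0,0,50,0,0,0,0.75],[0,0,50,0,0,0,0.75],[-2,25,46,0,0,0,0.85],[-3,50,0,0,0,0,0.85],[-3,50,0,0,0,0,0.85],[-3,50,0,0,0,0,0.85]]'; python3 -m handwheel '[[-3,50,0,0,0,0,0.85],[-3,50,0,0,0,0,0.85],[-3,48,0,0,0,0,0.85],[0,0,0,0,0,0,0.85],[0,0,0,0,0,0,0.85],[0,0,0,0,0,0,0.85],[0,0,0,0,0,0,0.85],[0,0,0,0,0,0,0.85],[0,0,0,0,0,0,0.85],[0,0,0,0,0,0,0.85]]'; python3 w.py; python3 - <<'E'
from h import *
im=cv2.imread('pics/wl.png')[:,:,::-1].copy(); c=manip.get_calibration('wrist'); M=wm(im)
for k in M:
  for a,ce,bb,m in comps(M[k],300): print(k,a,ce,bb, fitc(c,m,.016,.031,False))
E
```

```text
t: 14.4
tcp_pos: [0.5462, -0.1087, 0.2295]
tool_rot: [0.738, 0.674, 0.0, 0.0]
force: [0.7, 0.2, 0.1]
finger_gap: 0.846
gripper_force: 0.0
t: 15.65
tcp_pos: [0.5374, 0.0378, 0.2293]
tool_rot: [0.738, 0.675, 0.0, 0.0]
force: [-0.8, 0.7, 0.1]
finger_gap: 0.85
gripper_force: 0.0
15.7 [0.5374 0.0379 0.2293]
red 2642 [ 0.5547 -0.0293  0.0213]
yellow 3094 [0.5125 0.0096 0.0214]
green 4567 [0.5377 0.042  0.0227]
red 2642 [357.2, 332.3] [326, 305, 64, 54] [ 0.559  -0.0883  0.0296]
yellow 3094 [288.2, 283.4] [256, 251, 67, 63] [ 0.4989 -0.0325  0.03  ]
green 4152 [323.2, 230.5] [287, 195, 73, 72] [0.5352 0.0143 0.0325]
green 415 [323.6, 185.1] [289, 169, 69, 41] [0.5373 0.039  0.0287]
```

View pics/wl.png

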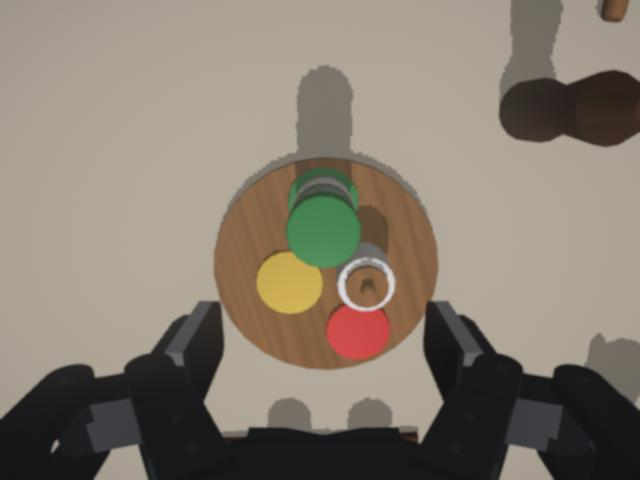

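Green lid (324,231), yellow mat (288,283), red mat (357,332), pot (366,284), and the mill is well clear at the upper right. Next I'll grip green.

```bash
python3 -m handwheel '[[0,2,0,0,0,0,0.85],[0,0,-40,0,0,0,0.85],[0,0,-40,0,0,0,0.85],[0,0,-40,0,0,0,0.85],[0,0,-29,0,0,0,0.85],[0,0,-12,0,0,0,0.85],[0,0,0,0,0,0,0.85],[0,0,0,0,0,0,0],[0,0,0,0,0,0,0],[0,0,0,0,0,0,0]]'
```

```text
t: 16.95
tcp_pos: [0.5383, 0.0399, 0.0696]
tool_rot: [0.738, 0.675, 0.001, 0.001]
force: [-1.4, -0.1, 7.0]
finger_gap: 0.556
gripper_force: 41.1
```

```bash
python3 -m handwheel '[[0,0,10,0,0,0,0],[0,0,35,0,0,0,0],[0,0,50,0,0,0,0],[-8,-18,40,0,0,0,0],[-22,-45,0,0,0,0,0],[-25,-50,0,0,0,0,0],[-25,-50,0,0,0,0,0],[-25,-50,0,0,0,0,0],[-25,-50,0,0,0,0,0],[-22,-45,0,0,0,0,0]]'; python3 -m handwheel '[[-4,-10,0,0,0,0,0],[0,0,-40,0,0,0,0],[0,0,-40,0,0,0,0],[0,0,-30,0,0,0,0],[0,0,-12,0,0,0,0],[0,0,-7,0,0,0,0],[0,0,-5,0,0,0,0],[0,0,-4,0,0,0,0],[0,0,-2,0,0,0,0],[0,0,0,0,0,0,0]]'
```

```text
t: 18.2
tcp_pos: [0.3841, -0.2695, 0.2036]
tool_rot: [0.738, 0.674, 0.0, 0.0]
force: [1.0, -0.5, -1.3]
finger_gap: 0.555
gripper_force: 41.9
t: 19.45
tcp_pos: [0.3816, -0.2783, 0.0637]
tool_rot: [0.738, 0.675, 0.0, 0.0]
force: [-0.1, 0.1, 1.1]
finger_gap: 0.552
gripper_force: 41.9
```

```bash
python3 -m handwheel '[[0,0,-0.7,0,0,0,0],[0,0,0,0,0,0,0],[0,0,0,0,0,0,0.75],[0,0,0,0,0,0,0.75],[0,0,0,0,0,0,0.75],[0,0,20,0,0,0,0.75],[0,0,50,0,0,0,0.75],[0,0,50,0,0,0,0.75],[14,20,40,0,0,0,0.9],[30,41,0,0,0,0,0.9]]'; python3 -m handwheel '[[30,42,0,0,0,0,0.9],[30,42,0,0,0,0,0.9],[30,42,0,0,0,0,0.9],[30,42,0,0,0,0,0.9],[20,26,0,0,0,0,0.9],[0,0,0,0,0,0,0.9],[0,0,0,0,0,0,0.9],[0,0,0,0,0,0,0.9],[0,0,0,0,0,0,0.9],[0,0,0,0,0,0,0.9]]'; python3 - <<'E'
from h import *
im,c=snap('wrist','w6.png'); s=manip.sense(); print(s['t'],s['tcp_pos'].round(4))
M=wm(im)
for k in M:
  for a,ce,bb,m in comps(M[k],300): print(k,a,ce,bb, fitc(c,m,.016,.031,False))
g=cv2.cvtColor(im,cv2.COLOR_RGB2HSV).astype(int)
m=(g[...,1]<40)&(g[...,2]>170); m[:150]=0;m[300:]=0;m[:,:260]=0;m[:,400:]=0
for a,ce,bb,mm in comps(m,100)[:3]: print('pot',a,ce,bb,fitc(c,mm,.058,.024,False))
im,c=snap('scene'); cv2.imwrite('pics/c3.png',im[60:360,140:540,::-1].repeat(2,0).repeat(2,1))
B=masks(im)['blue']; print(onplane(c,476,322,.008)); 
E
```

```text
t: 20.7
tcp_pos: [0.4275, -0.2192, 0.226]
tool_rot: [0.739, 0.673, 0.0, 0.004]
force: [0.2, 1.3, -0.1]
finger_gap: 0.901
gripper_force: 0.0
t: 21.95
tcp_pos: [0.5652, -0.0237, 0.2227]
tool_rot: [0.739, 0.674, 0.0, 0.0]
force: [0.5, -0.6, -0.1]
finger_gap: 0.898
gripper_force: 0.0
22.0 [ 0.5653 -0.0236  0.2227]
red 3357 [323.2, 275.8] [290, 246, 68, 62] [ 0.5593 -0.0874  0.0301]
yellow 3840 [249.0, 222.0] [214, 188, 71, 69] [ 0.4995 -0.0319  0.0305]
green 4228 [282.5, 133.2] [247, 96, 73, 75] [0.5373 0.0403 0.0295]
pot 872 [326.0, 219.2] [295, 187, 62, 59] [ 0.5671 -0.0223  0.0215]
pot 789 [387.6, 284.6] [361, 251, 39, 49] [ 0.6016 -0.0739  0.021 ]
[0.52100795 0.29187426 0.008     ]
```

View pics/w6.png

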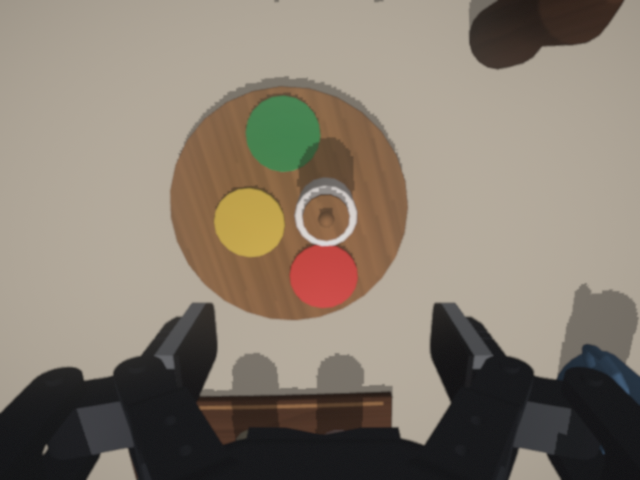

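View pics/c3.png

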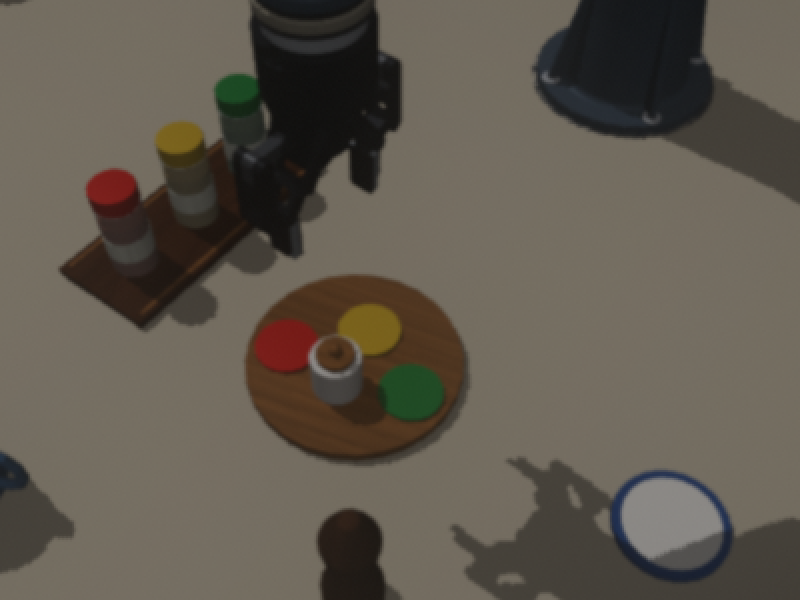

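The wrist view shows the pot ring (326,216) between the bare mats: green (283,133), yellow (249,222) and red (323,276). In the scene view all three jars stand upright on the side board. Next I'll grip the pot.

```bash
python3 -m handwheel '[[1,1,0,0,0,0,0.9],[0,0,-45,0,0,0,0.9],[0,0,-45,0,0,0,0.9],[0,0,-45,0,0,0,0.9],[0,0,-35,0,0,0,0.9],[0,0,-20,0,0,0,0.9],[0,0,-12,0,0,0,0.9],[0,0,0,0,0,0,0],[0,0,0,0,0,0,0],[0,0,0,0,0,0,0]]'
```

```text
t: 23.3
tcp_pos: [0.567, -0.0222, 0.0215]
tool_rot: [0.738, 0.675, 0.0, 0.001]
force: [0.1, -0.4, -1.5]
finger_gap: 0.548
gripper_force: 41.2
```

```bash
python3 -m handwheel '[[0,0,10,0,0,0,0],[0,0,40,0,0,0,0],[0,0,50,0,0,0,0],[-4,20,30,0,0,0,0],[-8,50,0,0,0,0,0],[-8,50,0,0,0,0,0],[-8,50,0,0,0,0,0],[-8,50,0,0,0,0,0],[-8,50,0,0,0,0,0],[-4,43,0,0,0,0,0]]'; python3 -m handwheel '[[0,0,0,0,0,0,0],[0,0,0,0,0,0,0],[0,0,0,0,0,0,0],[0,0,0,0,0,0,0],[0,0,0,0,0,0,0],[0,0,0,0,0,0,0],[0,0,0,0,0,0,0],[0,0,0,0,0,0,0],[0,0,0,0,0,0,0],[0,0,0,0,0,0,0]]'; python3 - <<'E'
from h import *
im,c=snap('wrist','w7.png')
h=cv2.cvtColor(im,cv2.COLOR_RGB2HSV).astype(int); m=(h[...,0]>100)&(h[...,0]<125)&(h[...,1]>110)&(h[...,2]>60)
for a,ce,bb,mm in comps(m,300)[:3]:
  # outer contour, per-point fit on top plane
  print(a,ce,bb,fitc(c,mm,.008,.05,False))
  ys,xs=np.where(mm); P=np.array([onplane(c,u,v,.008)[:2] for u,v in zip(xs,ys)])
  A=np.c_[2*P,np.ones(len(P))]; q=np.linalg.lstsq(A,(P**2).sum(1),rcond=None)[0]; print('ring',q[:2],np.sqrt(q[2]+q[:2]@q[:2]))
E
```

```text
t: 24.55
tcp_pos: [0.5175, 0.2928, 0.1516]
tool_rot: [0.738, 0.675, 0.0, 0.0]
force: [0.8, -0.1, -1.1]
finger_gap: 0.547
gripper_force: 41.6
t: 25.8
tcp_pos: [0.5184, 0.291, 0.1506]
tool_rot: [0.738, 0.675, -0.0, -0.0]
force: [0.6, 0.2, -2.7]
finger_gap: 0.554
gripper_force: 41.6
301 [382.1, 250.1] [367, 223, 27, 49] [0.5178 0.2929 0.0492]
ring [0.54150894 0.2792415 ] 0.023259502799217104
```

View pics/w7.png

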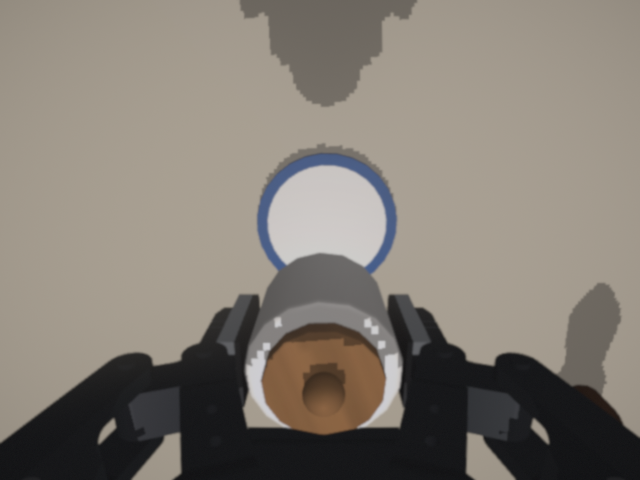

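The coaster is at about (327,222), rim radius about 70 px, partly hidden by the held pot at (323,360). I'll fit its centre from the visible rim.

```bash
python3 - <<'E'
from h import *
im=cv2.imread('pics/w7.png')[:,:,::-1].copy(); c=manip.get_calibration('wrist')
print(onplane(c,327,222,.008).round(4))
h=cv2.cvtColor(im,cv2.COLOR_RGB2HSV).astype(int); m=(h[...,0]>100)&(h[...,0]<125)&(h[...,1]>70)&(h[...,2]>60)
a,ce,bb,mm=comps(m,300)[0]
ys,xs=np.where(mm); P=np.array([onplane(c,u,v,.008)[:2] for u,v in zip(xs,ys)])
q=np.linalg.lstsq(np.c_[2*P,np.ones(len(P))],(P**2).sum(1),rcond=None)[0]; print(a,bb,'ring',q[:2],np.sqrt(q[2]+q[:2]@q[:2]))
E
```

```text
[0.5212 0.2929 0.008 ]
2895 [258, 154, 138, 119] ring [0.52066433 0.29151433] 0.04595470585388304
```

```bash
python3 -m handwheel '[[2.5,1,0,0,0,0,0],[0,0,-40,0,0,0,0],[0,0,-40,0,0,0,0],[0,0,-25,0,0,0,0],[0,0,-12,0,0,0,0],[0,0,-6,0,0,0,0],[0,0,-4,0,0,0,0],[0,0,-3,0,0,0,0],[0,0,-2,0,0,0,0],[0,0,0,0,0,0,0]]'
```

```text
t: 27.1
tcp_pos: [0.521, 0.292, 0.0188]
tool_rot: [0.738, 0.675, 0.0, 0.0]
force: [-0.1, 0.1, -1.1]
finger_gap: 0.551
gripper_force: 41.6
```

```bash
python3 -m handwheel '[[0,0,-0.8,0,0,0,0],[0,0,-0.5,0,0,0,0],[0,0,-0.3,0,0,0,0],[0,0,0,0,0,0,0],[0,0,0,0,0,0,0],[0,0,0,0,0,0,0],[0,0,0,0,0,0,0],[0,0,0,0,0,0,0],[0,0,0,0,0,0,0],[0,0,0,0,0,0,0]]'
```

```text
t: 28.35
tcp_pos: [0.521, 0.2919, 0.0174]
tool_rot: [0.738, 0.675, 0.0, 0.0]
force: [-1.6, -1.0, 5.2]
finger_gap: 0.55
gripper_force: 42.1
```

```bash
python3 -m handwheel '[[0,0,0,0,0,0,0.8],[0,0,0,0,0,0,0.8],[0,0,0,0,0,0,0.8],[0,0,20,0,0,0,0.8],[0,0,50,0,0,0,0.8],[0,0,50,0,0,0,0.8],[0,0,50,0,0,0,0.8],[0,0,42,0,0,0,0.8],[0,0,0,0,0,0,0.8],[0,0,0,0,0,0,0.8]]'; python3 - <<'E'
from h import *
im,c=snap('wrist','w8.png');print(manip.sense()['tcp_pos'].round(4))
h=cv2.cvtColor(im,cv2.COLOR_RGB2HSV).astype(int); m=(h[...,0]>100)&(h[...,0]<125)&(h[...,1]>70)&(h[...,2]>60)
a,ce,bb,mm=comps(m,300)[0]
ys,xs=np.where(mm); P=np.array([onplane(c,u,v,.008)[:2] for u,v in zip(xs,ys)])
q=np.linalg.lstsq(np.c_[2*P,np.ones(len(P))],(P**2).sum(1),rcond=None)[0]; print(a,bb,'ring',q[:2],np.sqrt(q[2]+q[:2]@q[:2]))
m=(h[...,0]>6)&(h[...,0]<18)&(h[...,1]>100); m[:,:200]=0;m[:,450:]=0;m[320:]=0
for a,ce,bb,mm in comps(m,300)[:2]: print('lid',a,ce,bb,fitc(c,mm,.06,.018,False))
E
```

```text
t: 29.6
tcp_pos: [0.5203, 0.2917, 0.2294]
tool_rot: [0.738, 0.675, -0.0, -0.0]
force: [0.7, -1.0, -0.4]
finger_gap: 0.795
gripper_force: 0.0
[0.5199 0.2916 0.2284]
2114 [270, 149, 109, 107] ring [0.52048263 0.2913799 ] 0.04597688557525558
lid 1138 [323.9, 216.1] [304, 196, 41, 41] [0.5208 0.2921 0.0157]
```

The pot is centred to within 1 mm. Next I'll fetch the green jar.

```bash
python3 -m handwheel '[[-13,-54,0,0,0,0,0.75],[-13,-54,0,0,0,0,0.75],[-13,-54,0,0,0,0,0.75],[-13,-54,0,0,0,0,0.75],[-13,-54,0,0,0,0,0.75],[-13,-54,0,0,0,0,0.75],[-13,-54,0,0,0,0,0.75],[-13,-54,0,0,0,0,0.75],[-13,-54,0,0,0,0,0.75],[-13,-54,0,0,0,0,0.75]]'; python3 -m handwheel '[[-8.5,-30,0,0,0,0,0.75],[0,0,0,0,0,0,0.75],[0,0,0,0,0,0,0.75],[0,0,0,0,0,0,0.75],[0,0,0,0,0,0,0.75],[0,0,0,0,0,0,0.75],[0,0,0,0,0,0,0.75],[0,0,0,0,0,0,0.75],[0,0,0,0,0,0,0.75],[0,0,0,0,0,0,0.75]]'; sed -i 's/\.121/ZZ/;s/^from h import \*/from h import *; import sys; ZZ=float(sys.argv[1])/' w.py; python3 w.py .115
```

```text
t: 30.9
tcp_pos: [0.3895, -0.249, 0.2277]
tool_rot: [0.738, 0.674, 0.0, -0.002]
force: [1.0, -1.0, 1.0]
finger_gap: 0.751
gripper_force: 0.0
t: 32.15
tcp_pos: [0.3824, -0.2781, 0.229]
tool_rot: [0.738, 0.675, -0.0, 0.0]
force: [0.5, -0.6, -0.1]
finger_gap: 0.751
gripper_force: 0.0
32.2 [ 0.3824 -0.2781  0.229 ]
red 3737 [ 0.5567 -0.2857  0.0224]
yellow 4248 [ 0.4704 -0.2771  0.0229]
green 4052 [ 0.3809 -0.2758  0.023 ]
```

View pics/wl.png

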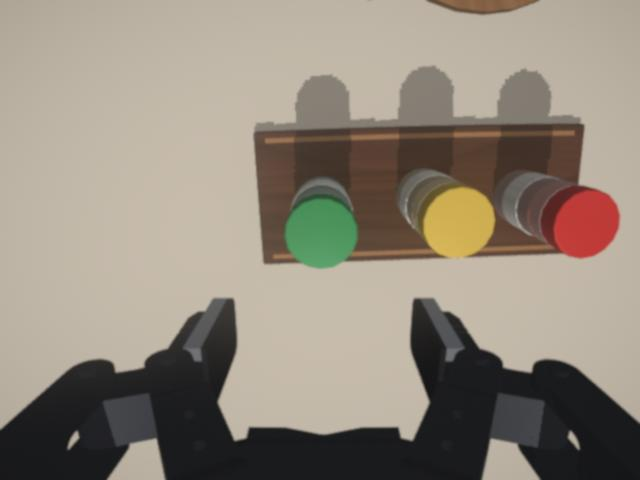

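All three jars are upright on the side board: green lid (321,231), yellow (458,221), red (581,222). Next I'll grip green.

```bash
python3 -m handwheel '[[-0.5,0,0,0,0,0,0.75],[0,0,-40,0,0,0,0.75],[0,0,-40,0,0,0,0.75],[0,0,-40,0,0,0,0.75],[0,0,-30,0,0,0,0.75],[0,0,-14,0,0,0,0.75],[0,0,0,0,0,0,0.75],[0,0,0,0,0,0,0],[0,0,0,0,0,0,0],[0,0,0,0,0,0,0]]'; python3 -m handwheel '[[0,0,10,0,0,0,0],[0,0,35,0,0,0,0],[0,0,50,0,0,0,0],[8,16,45,0,0,0,0],[24,50,0,0,0,0,0],[24,50,0,0,0,0,0],[24,50,0,0,0,0,0],[24,50,0,0,0,0,0],[24,50,0,0,0,0,0],[20,40,0,0,0,0,0]]'; python3 -m handwheel '[[8,12,0,0,0,0,0],[0,0,-20,0,0,0,0],[0,0,-40,0,0,0,0],[0,0,-30,0,0,0,0],[0,0,-15,0,0,0,0],[0,0,-6,0,0,0,0],[0,0,0,0,0,0,0],[0,0,0,0,0,0,0],[0,0,0,0,0,0,0],[0,0,0,0,0,0,0]]'
```

```text
t: 33.45
tcp_pos: [0.3824, -0.2786, 0.0659]
tool_rot: [0.738, 0.675, -0.0, 0.001]
force: [-0.8, 0.0, 3.2]
finger_gap: 0.554
gripper_force: 41.4
t: 34.7
tcp_pos: [0.53, 0.0302, 0.2055]
tool_rot: [0.738, 0.675, 0.0, -0.0]
force: [-0.7, 0.2, -2.5]
finger_gap: 0.555
gripper_force: 41.9
t: 35.95
tcp_pos: [0.5382, 0.0399, 0.0945]
tool_rot: [0.738, 0.675, 0.0, 0.0]
force: [0.3, -0.3, -1.5]
finger_gap: 0.556
gripper_force: 41.9
```

```bash
python3 -m handwheel '[[-0.5,0,-10,0,0,0,0],[0,0,-6,0,0,0,0],[0,0,-3,0,0,0,0],[0,0,-2,0,0,0,0],[0,0,-1.2,0,0,0,0],[0,0,-0.6,0,0,0,0],[0,0,0,0,0,0,0],[0,0,0,0,0,0,0],[0,0,0,0,0,0,0],[0,0,0,0,0,0,0]]'
```

```text
t: 37.2
tcp_pos: [0.5373, 0.04, 0.0719]
tool_rot: [0.738, 0.675, 0.0, 0.0]
force: [-2.1, 0.3, 5.8]
finger_gap: 0.555
gripper_force: 42.4
```

```bash
python3 -m handwheel '[[0,0,0,0,0,0,0.8],[0,0,0,0,0,0,0.8],[0,0,0,0,0,0,0.8],[0,0,20,0,0,0,0.8],[0,0,50,0,0,0,0.8],[0,0,50,0,0,0,0.8],[0,0,38,0,0,0,0.8],[0,0,0,0,0,0,0.8],[0,0,0,0,0,0,0.8],[0,0,0,0,0,0,0.8]]'; python3 w.py .121; python3 -m handwheel '[[2,-40,0,0,0,0,0.75],[3,-55,0,0,0,0,0.75],[3,-55,0,0,0,0,0.75],[3,-55,0,0,0,0,0.75],[3,-55,0,0,0,0,0.75],[3,-40,0,0,0,0,0.75],[3,-25,0,0,0,0,0.75],[0,0,0,0,0,0,0.75],[0,0,0,0,0,0,0.75],[0,0,0,0,0,0,0.75]]'
```

```text
t: 38.45
tcp_pos: [0.5363, 0.0401, 0.2275]
tool_rot: [0.738, 0.675, -0.001, -0.001]
force: [-0.4, 0.3, -0.1]
finger_gap: 0.798
gripper_force: 0.0
38.5 [0.5364 0.04   0.2276]
red 2925 [ 0.5545 -0.0285  0.0212]
yellow 3044 [0.5123 0.0105 0.0214]
green 4526 [0.5362 0.042  0.0225]
t: 39.75
tcp_pos: [0.5574, -0.2831, 0.2292]
tool_rot: [0.738, 0.675, 0.0, -0.001]
force: [0.2, 0.4, 0.0]
finger_gap: 0.748
gripper_force: 0.0
```

```bash
python3 -m handwheel '[[0,-2,0,0,0,0,0.75],[0,0,-40,0,0,0,0.75],[0,0,-40,0,0,0,0.75],[0,0,-40,0,0,0,0.75],[0,0,-30,0,0,0,0.75],[0,0,-14,0,0,0,0.75],[0,0,0,0,0,0,0.75],[0,0,0,0,0,0,0],[0,0,0,0,0,0,0],[0,0,0,0,0,0,0]]'; python3 -m handwheel '[[0,0,10,0,0,0,0],[0,0,35,0,0,0,0],[0,0,50,0,0,0,0],[0,14,45,0,0,0,0],[0,45,0,0,0,0,0],[0,50,0,0,0,0,0],[0,50,0,0,0,0,0],[0,38,0,0,0,0,0],[0,0,0,0,0,0,0],[0,0,-20,0,0,0,0]]'; python3 -m handwheel '[[0,0,-40,0,0,0,0],[0,0,-30,0,0,0,0],[0,0,-15,0,0,0,0],[0,0,-6,0,0,0,0],[0,0,0,0,0,0,0],[0,0,0,0,0,0,0],[0,0,0,0,0,0,0],[0,0,0,0,0,0,0],[0,0,0,0,0,0,0],[0,0,0,0,0,0,0]]'
```

```text
t: 41.0
tcp_pos: [0.5582, -0.2876, 0.0666]
tool_rot: [0.738, 0.675, 0.0, 0.001]
force: [-1.0, 0.5, 3.9]
finger_gap: 0.552
gripper_force: 41.5
t: 42.25
tcp_pos: [0.5589, -0.0906, 0.1869]
tool_rot: [0.738, 0.675, 0.001, 0.002]
force: [0.1, -0.1, -2.0]
finger_gap: 0.551
gripper_force: 41.7
t: 43.5
tcp_pos: [0.5574, -0.09, 0.0943]
tool_rot: [0.738, 0.675, -0.0, 0.0]
force: [0.1, -0.2, -1.6]
finger_gap: 0.551
gripper_force: 41.7
```

```bash
python3 -m handwheel '[[1.3,1,-10,0,0,0,0],[0,0,-6,0,0,0,0],[0,0,-3,0,0,0,0],[0,0,-1.5,0,0,0,0],[0,0,-1,0,0,0,0],[0,0,-0.6,0,0,0,0],[0,0,0,0,0,0,0],[0,0,0,0,0,0,0],[0,0,0,0,0,0,0],[0,0,0,0,0,0,0]]'
```

```text
t: 44.75
tcp_pos: [0.5587, -0.0891, 0.0727]
tool_rot: [0.738, 0.675, 0.0, 0.0]
force: [-2.2, 0.4, 5.7]
finger_gap: 0.552
gripper_force: 42.0
```

```bash
python3 -m handwheel '[[0,0,0,0,0,0,0.8],[0,0,0,0,0,0,0.8],[0,0,0,0,0,0,0.8],[0,0,20,0,0,0,0.8],[0,0,50,0,0,0,0.8],[0,0,50,0,0,0,0.8],[0,0,38,0,0,0,0.8],[0,0,0,0,0,0,0.8],[0,0,0,0,0,0,0.8],[0,0,0,0,0,0,0.8]]'; python3 w.py .121; python3 -m handwheel '[[-10,-20,0,0,0,0,0.8],[-20,-45,0,0,0,0,0.8],[-20,-45,0,0,0,0,0.8],[-20,-45,0,0,0,0,0.8],[-19,-37,0,0,0,0,0.8],[0,0,0,0,0,0,0.8],[0,0,0,0,0,0,0.8],[0,0,0,0,0,0,0.8],[0,0,0,0,0,0,0.8],[0,0,0,0,0,0,0.8]]'
```

```text
t: 46.0
tcp_pos: [0.5576, -0.0887, 0.2283]
tool_rot: [0.738, 0.675, -0.001, -0.002]
force: [-0.9, -0.9, -0.2]
finger_gap: 0.8
gripper_force: 0.0
46.05 [ 0.5577 -0.0887  0.2284]
red 5021 [ 0.5576 -0.0863  0.0229]
yellow 4315 [ 0.5187 -0.0276  0.0215]
green 5533 [0.5347 0.0337 0.0215]
t: 47.3
tcp_pos: [0.4701, -0.2804, 0.2302]
tool_rot: [0.738, 0.675, 0.0, 0.0]
force: [0.1, 0.2, 0.3]
finger_gap: 0.802
gripper_force: 0.0
```

```bash
python3 w.py .115
```

```text
47.35 [ 0.47   -0.2805  0.2302]
yellow 4030 [ 0.4703 -0.274   0.0243]
```

```bash
python3 -m handwheel '[[0,2,0,0,0,0,0.8],[0,0,-40,0,0,0,0.8],[0,0,-40,0,0,0,0.8],[0,0,-40,0,0,0,0.8],[0,0,-30,0,0,0,0.8],[0,0,-15,0,0,0,0.8],[0,0,0,0,0,0,0.8],[0,0,0,0,0,0,0],[0,0,0,0,0,0,0],[0,0,0,0,0,0,0]]'; python3 -m handwheel '[[0,0,10,0,0,0,0],[0,0,35,0,0,0,0],[0,0,50,0,0,0,0],[2,16,45,0,0,0,0],[6,50,0,0,0,0,0],[6,50,0,0,0,0,0],[6,50,0,0,0,0,0],[6,50,0,0,0,0,0],[3.5,30,0,0,0,0,0],[0,0,0,0,0,0,0]]'; python3 -m handwheel '[[0,0,-20,0,0,0,0],[0,0,-40,0,0,0,0],[0,0,-30,0,0,0,0],[0,0,-15,0,0,0,0],[0,0,-6,0,0,0,0],[0,0,0,0,0,0,0],[0,0,0,0,0,0,0],[0,0,0,0,0,0,0],[0,0,0,0,0,0,0],[0,0,0,0,0,0,0]]'
```

```text
t: 48.6
tcp_pos: [0.4704, -0.2797, 0.0664]
tool_rot: [0.738, 0.675, 0.0, 0.001]
force: [-0.3, 0.6, 4.8]
finger_gap: 0.555
gripper_force: 41.6
t: 49.85
tcp_pos: [0.4985, -0.0308, 0.2053]
tool_rot: [0.737, 0.676, -0.0, -0.0]
force: [-0.2, -0.2, -1.4]
finger_gap: 0.55
gripper_force: 41.8
t: 51.1
tcp_pos: [0.4993, -0.0331, 0.0944]
tool_rot: [0.738, 0.675, 0.0, 0.0]
force: [0.5, -0.1, -1.3]
finger_gap: 0.552
gripper_force: 41.8
```

```bash
python3 -m handwheel '[[0,0.5,-10,0,0,0,0],[0,0,-6,0,0,0,0],[0,0,-3,0,0,0,0],[0,0,-1.8,0,0,0,0],[0,0,-1,0,0,0,0],[0,0,-0.6,0,0,0,0],[0,0,0,0,0,0,0],[0,0,0,0,0,0,0],[0,0,0,0,0,0,0],[0,0,0,0,0,0,0]]'
```

```text
t: 52.35
tcp_pos: [0.4991, -0.0325, 0.0724]
tool_rot: [0.738, 0.675, 0.0, 0.0]
force: [-2.5, 0.9, 6.3]
finger_gap: 0.556
gripper_force: 42.3
```

```bash
python3 -m handwheel '[[0,0,0,0,0,0,0.8],[0,0,0,0,0,0,0.8],[0,0,0,0,0,0,0.8],[0,0,20,0,0,0,0.8],[0,0,50,0,0,0,0.8],[0,0,50,0,0,0,0.8],[0,0,38,0,0,0,0.8],[0,0,0,0,0,0,0.8],[0,0,0,0,0,0,0.8],[0,0,0,0,0,0,0.8]]'; python3 w.py .121; python3 -m handwheel '[[0,-40,0,0,0,-10,0.8],[0,0,0,0,0,-10,0.8],[0,0,0,0,0,-10,0.8],[0,30,0,0,0,-10,0.8],[0,0,0,0,0,-10,0.8],[0,0,0,0,0,-10,0.8],[-6,1,0,0,0,-10,0.8],[0,0,0,0,0,0,0.8],[0,0,0,0,0,0,0.8],[0,0,0,0,0,0,0.8]]'; python3 w.py .121
python3 - <<'E'
from h import *
for n in ('side','scene'):
    im,c=snap(n,n+'9.png')
    for k,m in wm(im).items():
        for a,ce,bb,_ in comps(m,100)[:1]: print(n,k,a,ce,bb,onplane(c,*ce,.113)[:2].round(4))
    if n=='side': cv2.imwrite('pics/s9c.png',im[180:420,180:440,::-1].repeat(2,0).repeat(2,1))
E
```

```text
t: 53.6
tcp_pos: [0.4981, -0.0323, 0.2282]
tool_rot: [0.738, 0.675, -0.001, -0.002]
force: [0.1, 0.3, -0.6]
finger_gap: 0.802
gripper_force: 0.0
53.65 [ 0.4982 -0.0323  0.2282]
red 3373 [ 0.5653 -0.097   0.0175]
yellow 5027 [ 0.4989 -0.0301  0.0231]
green 5456 [0.5357 0.0414 0.0228]
t: 54.9
tcp_pos: [0.4934, -0.0416, 0.2295]
tool_rot: [0.992, 0.13, -0.0, -0.0]
force: [0.1, 0.4, -0.7]
finger_gap: 0.798
gripper_force: 0.0
54.95 [ 0.4934 -0.0417  0.2296]
red 5619 [ 0.5576 -0.0865  0.0229]
yellow 5236 [ 0.4992 -0.0304  0.0232]
green 5443 [0.539  0.0397 0.0223]
side red 408 [370.0, 213.2] [359, 202, 24, 23] [ 0.5551 -0.0863]
side yellow 556 [372.9, 243.7] [360, 231, 27, 26] [ 0.4984 -0.0322]
side green 553 [329.8, 254.3] [317, 242, 26, 26] [0.5354 0.0403]
scene red 413 [278.2, 196.5] [266, 187, 26, 20] [ 0.5533 -0.0933]
scene yellow 406 [324.6, 188.9] [312, 180, 26, 19] [ 0.4935 -0.0357]
scene green 463 [347.4, 222.6] [334, 212, 28, 22] [0.5337 0.038 ]
```

View pics/wl.png

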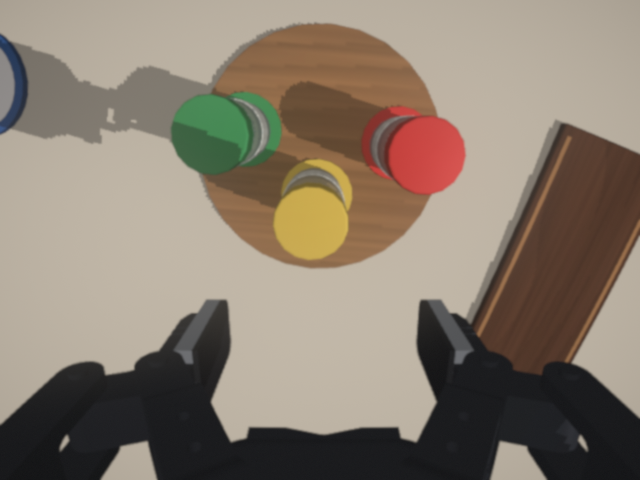

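View pics/s9c.png

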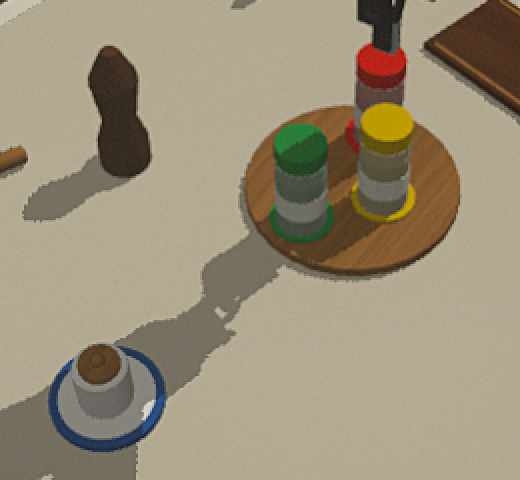

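The wrist view shows all three jars standing on their own mats: green lid (212,134), yellow (311,222), red (426,154). The side crop shows even mat rims around the jars, the pot centred on the coaster, and the mill untouched.

```bash
python3 -c "
from station import manip
print(manip.sign_off())"
```

```text
the job is handed in; nothing more can be done
None
```

The job is handed in at about 55 s of the 128 s: the salt pot stands within about 1 mm of the coaster's centre, every jar is upright within about 3 mm of the centre of its own colour's mat, and the pepper mill was not touched.

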